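# Find and hold the heavy side of a rigged prize wheel

### The job

We think a weight is hidden inside this seized prize wheel. Take the rim between your fingers, turn it gently by hand to feel which side is heavy, then bring the heavy side straight down and finish while still holding the rim there, wheel at rest, so I can mark it; leave the other exhibits and tools where they lie.

Things in the scene. Friction and masses are not known exactly. Their poses are not given: they have to be found in the camera images.
- wheel_stand: Stand, fixed to the desk: black base board 190 x 220 mm, grey post 30 mm square. Origin on the desk under the hub; z up, x along the axle towards the coloured, pegged face (away from the robot at yaw 0), y sideways along the wheel. The post is behind the wheel (x -62 to -32 mm) and ends 200 mm up, so the upper rim is free on both sides.
- hub (a point): Wheel centre: on the axle, mid-thickness, 164 mm above the desk, fixed. Somewhere in the board, unseen, sits a weight of roughly 0.35 kg, 83 mm from here; it pulls the wheel round with at most 0.25 to 0.33 N m, so the wheel turns easier when its heavy side sinks than when it rises. Where it sits differs every time and is unrelated to colours or joint value.
- rim_top (a point): Highest point of the rim, mid-thickness, 130 mm above the hub (fixed on the stand, does not turn). The wheel is an upright flat disc 260 mm across, 20 mm thick; red, cream and black segments, 12 steel pegs on a circle 94 mm from the centre, standing 16 mm out of the coloured face only. Outside the pegs both faces are bare.
- wheel (a joint): Angle of the wheel, rad, endless, growing anticlockwise seen from the coloured face (the top of the rim then moves to the stand's -y). The tight spindle drags with a steady 0.36 N m either way, so the wheel stays where it is left. Held still in the fingers, the force felt along the rim is mainly the weight's pull (2 to 2.6 N at its strongest).
- pointer_arm: Bystander: the wheel's unbolted pointer, flat grey bar about 200 x 24 mm with a brown flap, lying by the stand. Origin under the bar's middle.
- spanner: Bystander: steel spanner 150 mm long lying on the other side of the stand. Origin under its middle.
- chip_tray: Bystander: black tray 80 x 150 mm, 45 mm high, with red, blue and green chips, before the coloured face. Origin under its centre.
- dice_cup: Bystander: red cup, 80 mm across, 98 mm high. Origin under its centre.
- card_box: Bystander: blue double card box 92 x 66 x 36 mm. Origin under its centre.
- marker_pen: Bystander: white marker with black cap, 136 mm long, 17 mm thick, lying. Origin under its middle.
- coin_jar: Bystander: glass jar with yellow cap, 68 mm across, 95 mm high. Origin under its centre.

How it is judged (in metres and radians):
On the way:
1. the wheel is turned by the fingers on it (contact force between the fingers and wheel above 1 N and (velocity of joint wheel above 0.05 rad/s or velocity of joint wheel below -0.05 rad/s)), for 0.1 s.
At the end, for the whole second after the job is handed in: The hidden weight is straight below the hub within 15 degrees, the wheel is still (under 0.05 rad/s), and the gripper still pinches the rim: TCP within 15 mm of the board's middle plane, 90 to 146 mm from the hub, with over 5 N on it. The other things lie within 30 mm of their places (y of slug_c0 in the frame of wheel_stand between -0.0215 and 0.0215 m and height (world z) of slug_c0 below 0.164 m and velocity of joint wheel between -0.05 and 0.05 rad/s and contact force between the fingers and wheel above 5 N and distance between the grasp point and hub between 0.09 and 0.146 m and x of the grasp point in the frame of wheel_stand between -0.015 and 0.015 m and distance of each of pointer_arm, spanner, chip_tray, dice_cup, card_box, marker_pen, coin_jar from where it was at the start of the episode below 0.03 m); the arm keeps its last pose, push and grip.
It fails at once if the wheel is whirled round (faster than 4 rad/s) instead of turned gently (velocity of joint wheel above 4 rad/s or velocity of joint wheel below -4 rad/s).
It fails at once if another exhibit or tool is shifted by more than 30 mm (distance of any of pointer_arm, spanner, chip_tray, dice_cup, card_box, marker_pen, coin_jar from where it was at the start of the episode above 0.03 m).
It also fails if it takes over 72 s, if anything falls off the work surface, if the arm or the gripper's body presses on something with over 40 N, if the wrist force passes 120 N, or if a joint passes its speed limit or range.

### The arm

A 7-joint arm with a two-finger parallel gripper is mounted at the origin on the work surface. World frame = base frame: x ahead of the robot, y to its left, z up, the work surface at z = 0. Lengths are in m, angles in degrees, forces in N, time in s.
With the tool pointing down it reaches from about 0.4 to 0.875 m from the base axis. Payload 4.4 kg.
Tool frame: the origin (TCP) lies between the finger pads, 19 mm behind the fingertips; this is the grasp point; z points along the fingers, y is the line along which they close (so a half turn about z gives the same grasp; the last joint's range is limited). The gripper opens to 85 mm and grips with 20 to 120 N. Pads are 22 mm wide; open, the fingers measure 114 mm over their backs; the gripper's body (76 mm by 85 mm) begins 54 mm behind the grasp point. The pads swing forward as they close: fully open they stand 13 mm farther back than shut.
Start: joints at [-73.786, 36.005, 2.206, 86.941, -1.547, 57.084, -1.146], TCP at [0.222, 0.611, 0.25] pointing down, gripper open.
Joint ranges: [-175.42, 175.42], [-21.48, 121.26], [-71.46, 75.88], [10.55, 141.38], [-63.04, 243.04], [13.31, 113.54], [-168.57, 168.57]. Speed limits (degrees/s): [147.25, 147.25, 180, 180, 180, 180, 180].

### API

Orientations are given as a 3x3 rotation matrix whose columns are the frame's x, y, z axes.
In Python, from plant import robot gives the robot as it stands.
- The arm moves only by the tool step_arm, never from a script. Its argument "increments" is a list of rows, each an object with "offset": the shift along the tool's x, y, z in cm, a list of three; "yaw": the turn about the tool's z in degrees. A call has 1 to 20 rows; each row shifts and turns the commanded pose from where the row before left it, along the tool's axes as they then stand; what a row does not reach is not made up. A row lasts 1/10 s, in which the tool goes at most 50 mm and 8.59 degrees, less where a joint would pass 70% of its speed; a pose out of reach is approached as far as the arm can. A call is refused whole if a number of a shift passes 5 or a number of a turn 8.59, either way. A call with a gripper value outside its range is refused whole. "claw" is the opening, from 0 (shut) to 1 (fully open), set as the call begins (left out, the last holds). The fingers move at their own pace and stop on an object; "grip_force" is the grip in N (left out, the last holds). Time passes only in rows, so rows that do not move let the fingers close. It gives the time, the measured TCP pose, the force, the opening and the grip force at its end, in the units of the state.
- robot.get_obs(): the state, without advancing time (a new reading comes with each control period).
- robot.snapshot(name): name is "scene" or "top" or "wrist"; returns the picture (480x640x3 uint8, red, green, blue); there is no depth.
- robot.camera_info(name): a dict with "fx", "fy", "cx", "cy" (pixels), "k1" (the pictures are not rectified: a ray, as slopes to the right and down, at radius r is drawn at 1 + k1 r^2 times it, then the intrinsics apply), "eye" and "rotation" of the camera in the world. Camera axes: x right, y down, z forward; pixel columns grow to the right and rows downward; lengths in m; the calibration is good to about 2 mm. A picture is of the moment at which its call begins: read the wrist's pose just before it. camera_info takes no time and is no camera call; for the wrist camera it gives the pose at the moment of the call.
- robot.job_done(): hands the job in; it is judged then, once.
The state is a dict: "clock": time; "joint_pos": joint angles; "qvel": joint speeds; "effort": joint torques, N m; "position": TCP position; "eef_rot": TCP orientation; "ft_force": force on the tool from outside, world axes, zero at the start; "moment": the same for the moment, N m; "gripper_width": finger opening in m; "grasp_force": force on a finger pad.
Only numpy, scipy, OpenCV 4.12 (cv2) and the standard library are available. Lean on these libraries where they do the work, as an engineer would, in place of code of your own. Each camera call takes 0.05 s, during which the arm holds its last target. There are 200 camera calls.

## Working session

There is one attempt and no reset: what is moved stays moved. The work goes in short steps, Python scripts to look and compute and a tool call to move; the robot and the scene stay as the last step left them, time stands still between calls to the robot, and variables do not carry over. Pictures are saved under pics/ and viewed, at most 10 in all, crops included, and the job is handed in when it is done.

Besides the shell and the picture viewer there is one more tool, called after "Call:" as name([rows], argument=value, ...), one row to a line, values as JSON. step_arm: Moves the arm, as the interface text tells. Its arguments: {"type":"object","properties":{"increments":{"type":"array","items":{"type":"object","properties":{"offset":{"type":"array","items":{"type":"number"}},"yaw":{"type":"number"}}}},"claw":{"type":"number"},"grip_force":{"type":"number"}},"required":["increments"]}

```bash
ls; mkdir -p pics; python3 - <<'E'
from plant import robot
import cv2
o=robot.get_obs();print(o)
for n in("scene","top"):
    print(n,robot.camera_info(n))
    cv2.imwrite(f"pics/{n}0.png",robot.snapshot(n)[:,:,::-1])
E
```

```text
pics
{'clock': 0.0, 'joint_pos': array([-73.78530557,  36.05902357,   2.20401901,  86.99826561,
        -1.54688965,  57.08419693,  -1.14399172]), 'qvel': array([ 0.0588367 ,  0.00981117, -0.11609612, -0.02226409, -0.00911563,
       -0.04845224, -0.07394803]), 'effort': array([ 5.20407102e-04, -5.63409877e+01,  1.22696992e+00, -1.93440038e+01,
        1.11824524e-02,  1.06472505e-02, -1.44428606e-05]), 'position': array([0.22192859, 0.61028756, 0.24907567]), 'eef_rot': array([[-9.39788055e-01,  3.41757254e-01, -6.25978166e-04],
       [ 3.41757825e-01,  9.39786240e-01, -1.84748441e-03],
       [-4.31055325e-05, -1.95017672e-03, -9.99998097e-01]]), 'ft_force': array([-0.27188437, -0.33021751, -0.39826662]), 'moment': array([-0.00091013,  0.03024785,  0.02627312]), 'grasp_force': 0.0, 'gripper_width': 0.08531574753558203}
scene {'fx': 517.3760744134419, 'fy': 517.3760744134419, 'cx': 321.140401168084, 'cy': 235.9106426063748, 'k1': -0.12420963635075111, 'eye': array([ 1.40844333, -0.14205472,  0.97586133]), 'rotation': array([[ 0.14427597,  0.67191417, -0.7264405 ],
       [ 0.98951192, -0.09268592,  0.11079477],
       [ 0.00711377, -0.73480656, -0.67823943]])}
top {'fx': 445.2884547483061, 'fy': 445.2884547483061, 'cx': 313.65931590258566, 'cy': 238.41960549542034, 'k1': 0.029343400928514334, 'eye': array([ 0.37169701, -0.01334706,  1.21459828]), 'rotation': array([[-0.00762211, -0.98701221,  0.16046435],
       [-0.99988328,  0.00964751,  0.01184681],
       [-0.01324102, -0.16035532, -0.98697054]])}
```

View pics/scene0.png

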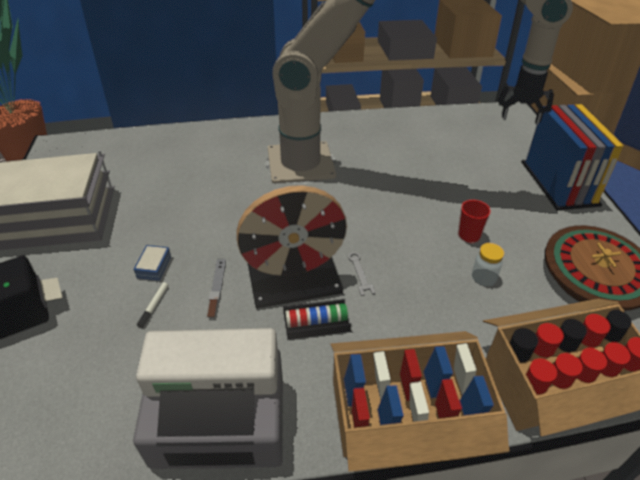

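View pics/top0.png

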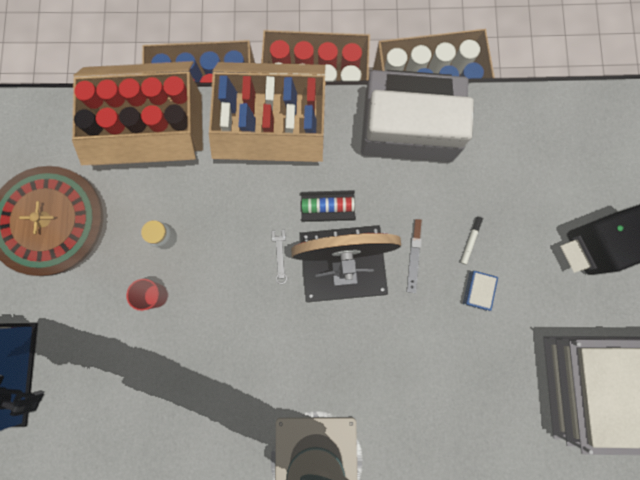

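The scene picture shows the wheel hub at about (293,236). In the top picture the rim edge runs from (292,248) to (400,241), with the base board behind it. I'll enlarge both.

```bash
python3 - <<'E'
import cv2,numpy as np
a=cv2.imread("pics/top0.png")[180:310,270:430]; b=cv2.imread("pics/scene0.png")[180:310,220:380]
f=lambda i:cv2.resize(i,None,fx=5,fy=5,interpolation=cv2.INTER_CUBIC)[:600]
A=cv2.resize(a,(800,650))[:600];
cv2.imwrite("pics/c_top.png",f(a)[:, :800]);cv2.imwrite("pics/c_scene.png",f(b)[:, :800])
E
```

```text
(no output)
```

View pics/c_top.png

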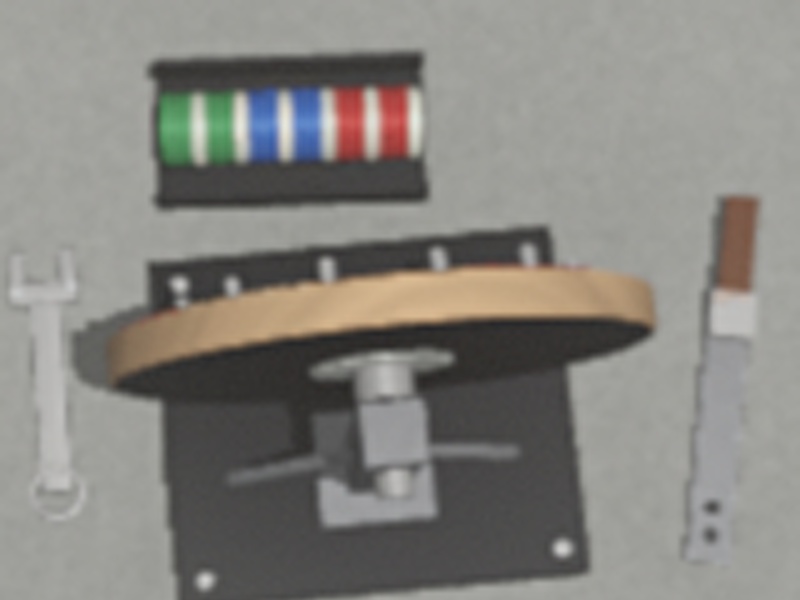

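View pics/c_scene.png

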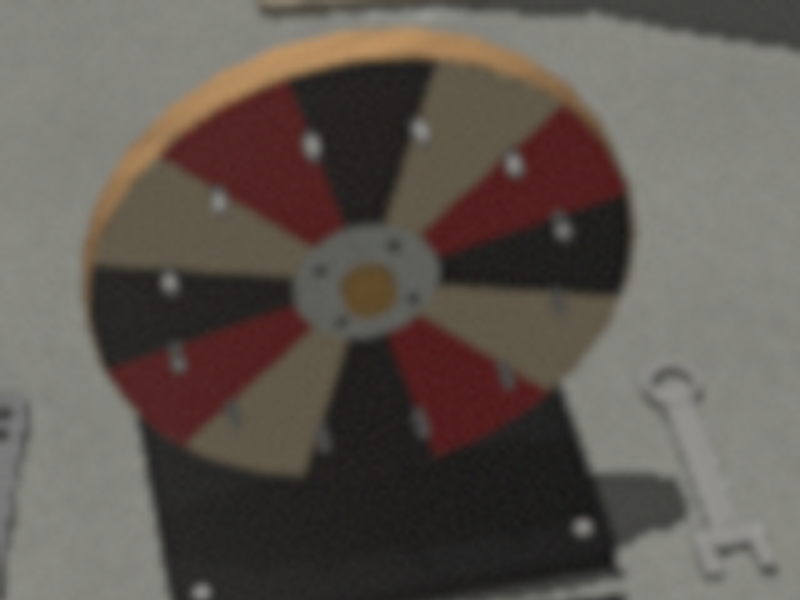

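```bash
cat >h.py <<'E'
import numpy as np,cv2
from plant import robot
def K(c): return np.array([[c['fx'],0,c['cx']],[0,c['fy'],c['cy']],[0,0,1.]]),np.array([c['k1'],0,0,0.])
def px2w(n,uv,z):
    c=robot.camera_info(n);k,d=K(c)
    p=cv2.undistortPoints(np.array(uv,float).reshape(-1,1,2),k,d).reshape(-1,2)
    r=np.c_[p,np.ones(len(p))]@c['rotation'].T
    return c['eye']+r*((z-c['eye'][2])/r[:,2])[:,None]
def w2px(n,P):
    c=robot.camera_info(n);k,d=K(c);R=c['rotation'].T
    return cv2.projectPoints(np.array(P,float).reshape(-1,1,3),cv2.Rodrigues(R)[0],-R@c['eye'],k,d)[0].reshape(-1,2)
E
python3 - <<'E'
from h import *
t=lambda l:np.array(l)/5+[270,180]
s=lambda l:np.array(l)/5+[220,180]
W=px2w("top",t([[108,362],[656,303]]),.164);print(W,np.linalg.norm(W[1]-W[0]));
h=W.mean(0);d=W[1]-W[0];yaw=np.degrees(np.arctan2(d[0],-d[1]));print("hub",h,yaw)
B=px2w("top",t([[150,262],[548,227],[588,570]]),.012);print(B)
e=B[1]-B[0];print("board yaw",np.degrees(np.arctan2(e[0],-e[1])))
print("hub scene",px2w("scene",s([[370,290]]),.164))
print("rim top px top",(w2px("top",[h+[0,0,.13]])-[270,180])*5,(w2px("scene",[h+[0,0,.13]])-[220,180])*5)
E
```

```text
[[ 0.50931463  0.05201752  0.164     ]
 [ 0.53521341 -0.20902134  0.164     ]] 0.2623204836501132
hub [ 0.52226402 -0.07850191  0.164     ] 5.666015451148087
[[ 0.58431546  0.03843547  0.012     ]
 [ 0.60161963 -0.18001255  0.012     ]
 [ 0.41478597 -0.19540446  0.012     ]]
board yaw 4.529177807536496
hub scene [[ 0.53736314 -0.07237889  0.164     ]]
rim top px top [[400.34135689 288.23386641]] [[343.70760703  46.85728552]]
```

Call:
step_arm([
  {"offset": [0,0,-1.4],"yaw": 8.125},
  {"offset": [0,0,-1.4],"yaw": 8.125},
  {"offset": [0,0,-1.4],"yaw": 8.125},
  {"offset": [0,0,-1.4],"yaw": 8.125},
  {"offset": [0,0,-1.4],"yaw": 8.125},
  {"offset": [0,0,-1.4],"yaw": 8.125},
  {"offset": [0,0,-1.4],"yaw": 8.125},
  {"offset": [0,0,-1.4],"yaw": 8.125},
  {"offset": [0,0,0],"yaw": 0},
], claw=0.8, grip_force=40)

```text
clock: 1.0
position: [0.2224, 0.6116, 0.3634]
eef_rot: [[-0.087, 0.996, 0.001], [0.996, 0.087, 0.003], [0.002, 0.002, -1.0]]
ft_force: [-0.6, 1.2, 0.1]
gripper_width: 0.0686
grasp_force: 0.0
```

Call:
step_arm([
  {"offset": [-3.95,1.33,0]},
  {"offset": [-3.95,1.33,0]},
  {"offset": [-3.95,1.33,0]},
  {"offset": [-3.95,1.33,0]},
  {"offset": [-3.95,1.33,0]},
  {"offset": [-3.95,1.33,0]},
  {"offset": [-3.95,1.33,0]},
  {"offset": [-3.95,1.33,0]},
  {"offset": [-3.95,1.33,0]},
  {"offset": [-3.95,1.33,0]},
  {"offset": [-3.95,1.33,0]},
  {"offset": [-3.95,1.33,0]},
  {"offset": [-3.95,1.33,0]},
  {"offset": [-3.95,1.33,0]},
  {"offset": [-3.95,1.33,0]},
  {"offset": [-3.95,1.33,0]},
  {"offset": [-3.95,1.33,0]},
  {"offset": [-3.95,1.33,0]},
  {"offset": [0,0,0]},
  {"offset": [0,0,0]},
])

```text
invalid input
```

```bash
python3 - <<'E'
from h import *
o=robot.get_obs();print(o['clock'],o['position'],o['eef_rot'],o['ft_force'],o['gripper_width'],o['joint_pos'])
np.save("wc.npy",robot.camera_info("wrist"),allow_pickle=True)
h=np.array([.522,-.078,.294]);a=np.radians(5);X=np.array([np.cos(a),np.sin(a),0]);Y=np.array([-np.sin(a),np.cos(a),0])
P=[h+sx*.01*X+y*Y-[0,0,.13-np.sqrt(.13**2-y*y)] for sx in(-1,1) for y in (-.08,-.04,0,.04,.08)]
uv=w2px("wrist",P);print(uv)
im=robot.snapshot("wrist")[:,:,::-1].copy()
for u in uv: cv2.circle(im,tuple(int(round(v)) for v in u),3,(0,255,255),1)
cv2.imwrite("pics/w1.png",im)
E
```

```text
1.0 [0.22240494 0.61162433 0.36344509] [[-0.08713634  0.99619536  0.00143824]
 [ 0.99619334  0.08713241  0.00260178]
 [ 0.00246656  0.00165947 -0.99999558]] [-0.61116956  1.24718997  0.14918008] 0.06859065519356385 [-84.21381746  32.0438222   20.71481928  78.05923505 -11.37963888
  71.76135296 -57.86989438]
[[462.98440904 726.04175494]
 [471.14204724 731.42320253]
 [478.12137793 728.03474583]
 [483.71582282 715.92327531]
 [486.31085971 690.75336547]
 [475.11344088 724.09509216]
 [483.83329373 729.11334874]
 [491.32082653 725.54954466]
 [497.37280096 713.48923045]
 [500.25903038 688.62998691]]
```

View pics/w1.png

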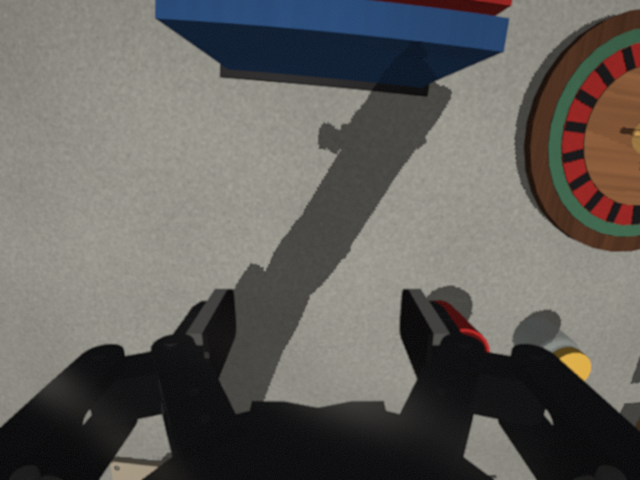

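The move was refused, probably because the rows left out yaw. The wrist view therefore only shows the desk at the start place, with the fingers at about (220,300) and (415,300). I'll resend it with yaw included.

Call:
step_arm([
  {"offset": [-3.95,1.33,0],"yaw": 0},
  {"offset": [-3.95,1.33,0],"yaw": 0},
  {"offset": [-3.95,1.33,0],"yaw": 0},
  {"offset": [-3.95,1.33,0],"yaw": 0},
  {"offset": [-3.95,1.33,0],"yaw": 0},
  {"offset": [-3.95,1.33,0],"yaw": 0},
  {"offset": [-3.95,1.33,0],"yaw": 0},
  {"offset": [-3.95,1.33,0],"yaw": 0},
  {"offset": [-3.95,1.33,0],"yaw": 0},
  {"offset": [-3.95,1.33,0],"yaw": 0},
  {"offset": [-3.95,1.33,0],"yaw": 0},
  {"offset": [-3.95,1.33,0],"yaw": 0},
  {"offset": [-3.95,1.33,0],"yaw": 0},
  {"offset": [-3.95,1.33,0],"yaw": 0},
  {"offset": [-3.95,1.33,0],"yaw": 0},
  {"offset": [-3.95,1.33,0],"yaw": 0},
  {"offset": [-3.95,1.33,0],"yaw": 0},
  {"offset": [-3.95,1.33,0],"yaw": 0},
  {"offset": [0,0,0],"yaw": 0},
  {"offset": [0,0,0],"yaw": 0},
])

```text
clock: 3.05
position: [0.5221, -0.0773, 0.3607]
eef_rot: [[-0.087, 0.996, -0.003], [0.996, 0.087, 0.0], [0.0, -0.003, -1.0]]
ft_force: [0.8, 0.1, -0.2]
gripper_width: 0.068
grasp_force: 0.0
```

```bash
python3 - <<'E'
from h import *
o=robot.get_obs();print(o['clock'],o['position'],o['eef_rot'],o['ft_force'],o['gripper_width'],o['joint_pos'])
h=np.array([.522,-.078,.294]);a=np.radians(5);X=np.array([np.cos(a),np.sin(a),0]);Y=np.array([-np.sin(a),np.cos(a),0])
P=[h+sx*.01*X+y*Y-[0,0,.13-np.sqrt(.13**2-y*y)] for sx in(-1,1) for y in (-.08,-.04,0,.04,.08)]
uv=w2px("wrist",P);print(uv)
im=robot.snapshot("wrist")[:,:,::-1].copy()
for u in uv: cv2.circle(im,tuple(int(round(v)) for v in u),3,(0,255,255),1)
cv2.imwrite("pics/w2.png",im)
E
```

```text
3.05 [ 0.52208543 -0.07725321  0.36073657] [[-8.72726104e-02  9.96181269e-01 -2.52405190e-03]
 [ 9.96184423e-01  8.72730785e-02  7.56866187e-05]
 [ 2.95679371e-04 -2.50781582e-03 -9.99996812e-01]] [ 0.77863357  0.05948973 -0.24736419] 0.0679927680537452 [-18.61296926  22.13432201  34.61137208  97.83269146 -13.6875292
  64.45114262  25.01098345]
[[303.05562868 355.94403526]
 [300.87421338 320.07521704]
 [299.39454686 261.90900938]
 [298.96658835 189.0383399 ]
 [299.96670592 114.55201725]
 [331.67677514 355.97271241]
 [333.70424952 320.102346  ]
 [335.10539489 261.92763801]
 [335.54966589 189.04312889]
 [334.68081949 114.54297886]]
```

View pics/w2.png

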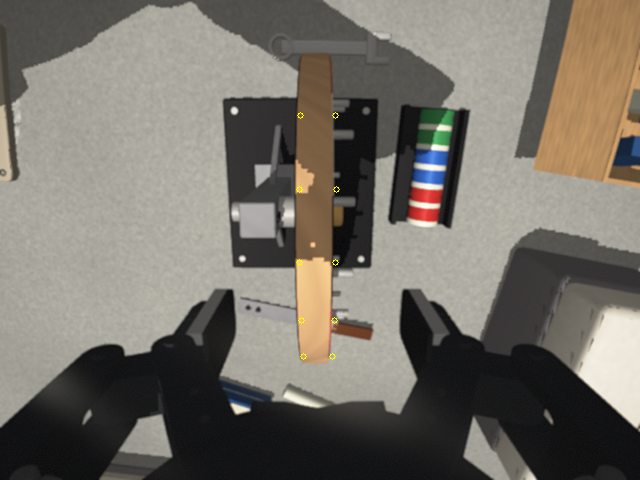

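The wrist view shows the rim at columns 297 to 333, and the predicted points sit about 1 mm right of it, so the alignment is good. Next I lower and pinch.

Call:
step_arm([
  {"offset": [0,-0.1,1.25],"yaw": 0},
  {"offset": [0,0,1.25],"yaw": 0},
  {"offset": [0,0,1.25],"yaw": 0},
  {"offset": [0,0,1.25],"yaw": 0},
  {"offset": [0,0,1.25],"yaw": 0},
  {"offset": [0,0,1.25],"yaw": 0},
  {"offset": [0,0,0],"yaw": 0},
  {"offset": [0,0,0],"yaw": 0},
])

```text
clock: 3.9
position: [0.5218, -0.0767, 0.2868]
eef_rot: [[-0.087, 0.996, -0.0], [0.996, 0.087, -0.0], [-0.0, -0.0, -1.0]]
ft_force: [0.0, 0.1, -0.2]
gripper_width: 0.0684
grasp_force: 0.0
```

Call:
step_arm([
  {"offset": [0,0,0],"yaw": 0},
  {"offset": [0,0,0],"yaw": 0},
  {"offset": [0,0,0],"yaw": 0},
  {"offset": [0,0,0],"yaw": 0},
  {"offset": [0,0,0],"yaw": 0},
  {"offset": [0,0,0],"yaw": 0},
  {"offset": [0,0,0],"yaw": 0},
  {"offset": [0,0,0],"yaw": 0},
], claw=0, grip_force=40)

```text
clock: 4.7
position: [0.5198, -0.0769, 0.2875]
eef_rot: [[-0.087, 0.996, -0.004], [0.996, 0.087, 0.001], [0.001, -0.004, -1.0]]
ft_force: [-5.6, -0.4, 7.5]
gripper_width: 0.0192
grasp_force: 42.2
```

Call:
step_arm([
  {"offset": [0,-0.2,0],"yaw": 0},
  {"offset": [0,0,0],"yaw": 0},
  {"offset": [0,0,0],"yaw": 0},
])

```text
clock: 5.0
position: [0.5197, -0.0768, 0.2874]
eef_rot: [[-0.087, 0.996, -0.0], [0.996, 0.087, 0.0], [0.0, -0.0, -1.0]]
ft_force: [-2.1, 0.4, 5.9]
gripper_width: 0.0194
grasp_force: 42.1
```

Call:
step_arm([
  {"offset": [0.646,0,0.017],"yaw": 0},
  {"offset": [0.645,0,0.051],"yaw": 0},
  {"offset": [0.641,0,0.084],"yaw": 0},
  {"offset": [0.636,0,0.118],"yaw": 0},
  {"offset": [0.628,0,0.151],"yaw": 0},
])

```text
clock: 5.5
position: [0.5172, -0.0469, 0.2836]
eef_rot: [[-0.086, 0.996, 0.001], [0.996, 0.086, -0.003], [-0.003, 0.001, -1.0]]
ft_force: [-1.6, -4.3, 6.6]
gripper_width: 0.0194
grasp_force: 43.1
```

Call:
step_arm([
  {"offset": [0,0,0],"yaw": 0},
  {"offset": [0,0,0],"yaw": 0},
  {"offset": [0,0,0],"yaw": 0},
  {"offset": [0,0,0],"yaw": 0},
])

```text
clock: 5.9
position: [0.517, -0.0453, 0.2832]
eef_rot: [[-0.087, 0.996, 0.0], [0.996, 0.087, -0.001], [-0.001, 0.0, -1.0]]
ft_force: [-2.4, -1.2, 6.1]
gripper_width: 0.0195
grasp_force: 43.0
```

Call:
step_arm([
  {"offset": [0,0,0],"yaw": 0},
  {"offset": [0,0,0],"yaw": 0},
  {"offset": [0,0,0],"yaw": 0},
  {"offset": [0,0,0],"yaw": 0},
])

```text
clock: 6.3
position: [0.517, -0.0454, 0.2831]
eef_rot: [[-0.087, 0.996, 0.0], [0.996, 0.087, -0.001], [-0.001, 0.0, -1.0]]
ft_force: [-3.0, -0.9, 4.4]
gripper_width: 0.019
grasp_force: 43.0
```

Call:
step_arm([
  {"offset": [0.62,0,0.033],"yaw": 0},
  {"offset": [0.61,0,0.216],"yaw": 0},
  {"offset": [0.597,0,0.248],"yaw": 0},
  {"offset": [0.584,0,0.278],"yaw": 0},
  {"offset": [0.568,0,0.309],"yaw": 0},
])

```text
clock: 6.8
position: [0.5145, -0.0157, 0.2719]
eef_rot: [[-0.087, 0.996, 0.001], [0.996, 0.087, -0.001], [-0.001, 0.0, -1.0]]
ft_force: [-0.7, -4.5, 2.5]
gripper_width: 0.0199
grasp_force: 43.0
```

Call:
step_arm([
  {"offset": [0,0,0],"yaw": 0},
  {"offset": [0,0,0],"yaw": 0},
  {"offset": [0,0,0],"yaw": 0},
  {"offset": [0,0,0],"yaw": 0},
  {"offset": [0,0,0],"yaw": 0},
  {"offset": [0,0,0],"yaw": 0},
])

```text
clock: 7.4
position: [0.5144, -0.0149, 0.2715]
eef_rot: [[-0.087, 0.996, -0.0], [0.996, 0.087, 0.0], [0.0, -0.0, -1.0]]
ft_force: [3.1, -2.4, -11.7]
gripper_width: 0.0194
grasp_force: 41.2
```

Call:
step_arm([
  {"offset": [0.551,0,0.337],"yaw": 0},
  {"offset": [0.533,0,0.367],"yaw": 0},
  {"offset": [0.513,0,0.393],"yaw": 0},
  {"offset": [0.492,0,0.42],"yaw": 0},
  {"offset": [0.469,0,0.445],"yaw": 0},
])

```text
clock: 7.9
position: [0.5122, 0.0113, 0.2525]
eef_rot: [[-0.088, 0.996, 0.0], [0.996, 0.088, 0.001], [0.001, 0.001, -1.0]]
ft_force: [-0.8, -3.2, 3.3]
gripper_width: 0.0192
grasp_force: 45.1
```

Call:
step_arm([
  {"offset": [0,0,0],"yaw": 0},
  {"offset": [0,0,0],"yaw": 0},
  {"offset": [0,0,0],"yaw": 0},
  {"offset": [0,0,0],"yaw": 0},
  {"offset": [0,0,0],"yaw": 0},
  {"offset": [0,0,0],"yaw": 0},
])

```text
clock: 8.5
position: [0.5121, 0.0115, 0.2522]
eef_rot: [[-0.088, 0.996, -0.0], [0.996, 0.088, 0.002], [0.002, -0.0, -1.0]]
ft_force: [2.6, 4.3, -2.5]
gripper_width: 0.0193
grasp_force: 44.1
```

```bash
cat >>h.py <<'E'
HUB=np.array([.5205,-.078,.164]);a=np.radians(5)
X=np.array([np.cos(a),np.sin(a),0]);Y=np.array([-np.sin(a),np.cos(a),0])
def sample(n=8):
    F=[]
    for i in range(n):
        o=robot.get_obs();F.append(np.r_[o['ft_force'],o['moment']]);robot.snapshot("wrist")
    F=np.array(F);d=o['position']-HUB;y=d@Y;th=np.arctan2(y,d[2]);R=np.hypot(y,d[2])
    S=np.c_[F[:,:3]@Y,F[:,2]]
    t=S@[np.cos(th),-np.sin(th)];r=S@[np.sin(th),np.cos(th)]
    print("clk",round(o['clock'],2),"th %.1f R %.4f"%(np.degrees(th),R),"x",round(d@X,4),"grip",o['grasp_force'])
    print("tang",t.round(1),"mean %.2f"%t.mean(),"rad",r.round(1),"mean %.2f"%r.mean());print("mom",F[:,3:].mean(0).round(2),"Fx",(F[:,:3]@X).mean().round(2))
E
python3 -c "
from h import *
sample()"
```

```text
clk 8.85 th 45.5 R 0.1260 x -0.0005 grip 44.03891980648041
tang [4.6 4.4 6.  4.8 6.2 5.2 5.7 5.4] mean 5.30 rad [1.1 1.7 1.1 2.1 1.7 1.1 0.8 1.5] mean 1.39
mom [ 1.13 -0.43 -0.12] Fx 2.02
```

Call:
step_arm([
  {"offset": [0,0,0],"yaw": 0},
  {"offset": [0,0,0],"yaw": 0},
  {"offset": [0,0,0],"yaw": 0},
  {"offset": [0,0,0],"yaw": 0},
], claw=0.45, grip_force=20)

```text
clock: 9.3
position: [0.512, 0.0097, 0.2525]
eef_rot: [[-0.087, 0.996, -0.0], [0.996, 0.087, -0.0], [-0.0, -0.0, -1.0]]
ft_force: [-0.1, 0.0, 0.1]
gripper_width: 0.0385
grasp_force: 0.0
```

```bash
python3 -c "
from h import *
sample(4)"
```

```text
clk 9.45 th 45.0 R 0.1250 x -0.0007 grip 0.0
tang [-0.  -0.1  0.8 -0.1] mean 0.15 rad [ 0.1 -0.4 -0.3  0.1] mean -0.15
mom [-0.   -0.02  0.  ] Fx -0.27
```

Call:
step_arm([
  {"offset": [0,0,0],"yaw": 0},
  {"offset": [0,0,0],"yaw": 0},
  {"offset": [0,0,0],"yaw": 0},
  {"offset": [0,0,0],"yaw": 0},
  {"offset": [0,0,0],"yaw": 0},
], claw=0, grip_force=20)

```text
clock: 10.0
position: [0.5123, 0.0103, 0.2523]
eef_rot: [[-0.087, 0.996, 0.0], [0.996, 0.087, 0.0], [-0.0, 0.0, -1.0]]
ft_force: [0.2, 0.2, -1.1]
gripper_width: 0.0198
grasp_force: 25.5
```

```bash
python3 -c "
from h import *
sample(20)"
```

```text
clk 10.95 th 45.1 R 0.1252 x -0.0005 grip 25.460614264011383
tang [ 0.9 -0.2  1.1  1.  -0.8  0.4  0.5  0.3  0.7  0.3 -0.1  0.6  0.7  0.2
  0.3  0.9  1.   1.1  0.2  0.3] mean 0.47 rad [-0.7  0.   0.1 -1.   1.3  0.3 -0.3  0.4 -0.1 -0.5 -0.5 -0.2 -0.2 -0.6
 -0.   0.8 -0.3 -0.1  0.4  0.1] mean -0.05
mom [ 0.04 -0.23 -0.06] Fx 1.1
```

Call:
step_arm([
  {"offset": [-0.469,0,-0.445],"yaw": 0},
  {"offset": [-0.492,0,-0.42],"yaw": 0},
  {"offset": [-0.513,0,-0.393],"yaw": 0},
])

```text
clock: 11.3
position: [0.5134, -0.0041, 0.2648]
eef_rot: [[-0.088, 0.996, -0.0], [0.996, 0.088, 0.001], [0.001, -0.0, -1.0]]
ft_force: [4.7, 2.7, -8.0]
gripper_width: 0.0192
grasp_force: 22.9
```

Call:
step_arm([
  {"offset": [-0.533,0,-0.367],"yaw": 0},
  {"offset": [-0.551,0,-0.337],"yaw": 0},
  {"offset": [-0.568,0,-0.309],"yaw": 0},
])

```text
clock: 11.6
position: [0.5148, -0.0203, 0.2751]
eef_rot: [[-0.088, 0.996, -0.0], [0.996, 0.088, 0.002], [0.002, -0.0, -1.0]]
ft_force: [4.2, 4.3, -9.2]
gripper_width: 0.0194
grasp_force: 21.8
```

Call:
step_arm([
  {"offset": [-0.584,0,-0.278],"yaw": 0},
  {"offset": [-0.597,0,-0.248],"yaw": 0},
  {"offset": [-0.61,0,-0.216],"yaw": 0},
])

```text
clock: 11.9
position: [0.5163, -0.0376, 0.2826]
eef_rot: [[-0.088, 0.996, -0.001], [0.996, 0.088, 0.003], [0.003, -0.0, -1.0]]
ft_force: [3.9, 4.0, -6.3]
gripper_width: 0.0198
grasp_force: 21.4
```

Call:
step_arm([
  {"offset": [-0.62,0,-0.183],"yaw": 0},
  {"offset": [-0.628,0,-0.151],"yaw": 0},
  {"offset": [-0.636,0,-0.118],"yaw": 0},
])

```text
clock: 12.2
position: [0.5179, -0.0559, 0.2872]
eef_rot: [[-0.088, 0.996, -0.001], [0.996, 0.088, 0.003], [0.004, -0.001, -1.0]]
ft_force: [3.3, 5.5, -4.6]
gripper_width: 0.0196
grasp_force: 21.3
```

Call:
step_arm([
  {"offset": [-0.641,0,-0.084],"yaw": 0},
  {"offset": [-0.645,0,-0.051],"yaw": 0},
  {"offset": [-0.646,0,-0.017],"yaw": 0},
])

```text
clock: 12.5
position: [0.5195, -0.075, 0.289]
eef_rot: [[-0.088, 0.996, -0.001], [0.996, 0.088, 0.004], [0.004, -0.0, -1.0]]
ft_force: [2.3, 6.1, -2.2]
gripper_width: 0.0199
grasp_force: 21.5
```

Call:
step_arm([
  {"offset": [-0.646,0,0.017],"yaw": 0},
  {"offset": [-0.645,0,0.051],"yaw": 0},
  {"offset": [-0.641,0,0.084],"yaw": 0},
])

```text
clock: 12.8
position: [0.5212, -0.0944, 0.2877]
eef_rot: [[-0.088, 0.996, -0.001], [0.996, 0.088, 0.004], [0.004, -0.0, -1.0]]
ft_force: [1.1, 6.2, 0.1]
gripper_width: 0.0199
grasp_force: 21.8
```

Call:
step_arm([
  {"offset": [-0.636,0,0.118],"yaw": 0},
  {"offset": [-0.628,0,0.151],"yaw": 0},
  {"offset": [-0.62,0,0.183],"yaw": 0},
])

```text
clock: 13.1
position: [0.5228, -0.1135, 0.2834]
eef_rot: [[-0.088, 0.996, -0.0], [0.996, 0.088, 0.004], [0.004, -0.0, -1.0]]
ft_force: [1.4, 5.3, 1.7]
gripper_width: 0.0193
grasp_force: 22.1
```

Call:
step_arm([
  {"offset": [-0.61,0,0.216],"yaw": 0},
  {"offset": [-0.597,0,0.248],"yaw": 0},
  {"offset": [-0.584,0,0.278],"yaw": 0},
])

```text
clock: 13.4
position: [0.5244, -0.1325, 0.2757]
eef_rot: [[-0.088, 0.996, 0.0], [0.996, 0.088, 0.002], [0.002, 0.0, -1.0]]
ft_force: [0.2, 4.2, 3.7]
gripper_width: 0.0197
grasp_force: 22.7
```

Call:
step_arm([
  {"offset": [-0.568,0,0.309],"yaw": 0},
  {"offset": [-0.551,0,0.337],"yaw": 0},
  {"offset": [-0.533,0,0.367],"yaw": 0},
])

```text
clock: 13.7
position: [0.5259, -0.15, 0.2649]
eef_rot: [[-0.087, 0.996, -0.0], [0.996, 0.087, -0.001], [-0.0, -0.0, -1.0]]
ft_force: [-1.1, 2.1, 5.0]
gripper_width: 0.0196
grasp_force: 23.6
```

Call:
step_arm([
  {"offset": [-0.513,0,0.393],"yaw": 0},
  {"offset": [-0.492,0,0.42],"yaw": 0},
  {"offset": [-0.469,0,0.445],"yaw": 0},
])

```text
clock: 14.0
position: [0.5272, -0.1649, 0.2521]
eef_rot: [[-0.087, 0.996, -0.0], [0.996, 0.087, -0.001], [-0.001, -0.0, -1.0]]
ft_force: [-0.7, 2.3, 5.5]
gripper_width: 0.0193
grasp_force: 24.7
```

```bash
python3 -c "
from h import *
sample(8)"
```

```text
clk 14.35 th -44.7 R 0.1240 x -0.0009 grip 23.575341403484344
tang [ 5.6 -0.7 -1.2 -2.1 -3.1 -4.7 -4.4 -4.9] mean -1.94 rad [ 2.2 -1.1  0.  -1.1 -0.7 -0.9 -0.6 -1. ] mean -0.38
mom [-0.19 -0.25 -0.05] Fx 1.04
```

Call:
step_arm([
  {"offset": [0.469,0,-0.445],"yaw": 0},
  {"offset": [0.492,0,-0.42],"yaw": 0},
  {"offset": [0.513,0,-0.393],"yaw": 0},
])

```text
clock: 14.7
position: [0.5259, -0.1493, 0.2653]
eef_rot: [[-0.087, 0.996, -0.0], [0.996, 0.087, -0.001], [-0.001, -0.0, -1.0]]
ft_force: [0.7, -3.7, -3.2]
gripper_width: 0.0193
grasp_force: 22.5
```

Call:
step_arm([
  {"offset": [0.533,0,-0.367],"yaw": 0},
  {"offset": [0.551,0,-0.337],"yaw": 0},
  {"offset": [0.568,0,-0.309],"yaw": 0},
])

```text
clock: 15.0
position: [0.5244, -0.1323, 0.2755]
eef_rot: [[-0.087, 0.996, -0.0], [0.996, 0.087, -0.0], [-0.0, -0.0, -1.0]]
ft_force: [0.2, -3.6, -3.4]
gripper_width: 0.0194
grasp_force: 22.1
```

Call:
step_arm([
  {"offset": [0.584,0,-0.278],"yaw": 0},
  {"offset": [0.597,0,-0.248],"yaw": 0},
  {"offset": [0.61,0,-0.216],"yaw": 0},
])

```text
clock: 15.3
position: [0.5229, -0.1144, 0.2827]
eef_rot: [[-0.087, 0.996, -0.0], [0.996, 0.087, -0.0], [-0.0, -0.0, -1.0]]
ft_force: [1.6, -4.9, -2.5]
gripper_width: 0.0196
grasp_force: 21.9
```

Call:
step_arm([
  {"offset": [0.62,0,-0.183],"yaw": 0},
  {"offset": [0.628,0,-0.151],"yaw": 0},
  {"offset": [0.636,0,-0.118],"yaw": 0},
])

```text
clock: 15.6
position: [0.5213, -0.0955, 0.2872]
eef_rot: [[-0.087, 0.996, -0.0], [0.996, 0.087, 0.0], [0.0, -0.0, -1.0]]
ft_force: [-0.1, -4.4, -2.0]
gripper_width: 0.0196
grasp_force: 21.9
```

Call:
step_arm([
  {"offset": [0.641,0,-0.084],"yaw": 0},
  {"offset": [0.645,0,-0.051],"yaw": 0},
  {"offset": [0.646,0,-0.017],"yaw": 0},
])

```text
clock: 15.9
position: [0.5197, -0.0761, 0.2886]
eef_rot: [[-0.088, 0.996, -0.0], [0.996, 0.088, 0.0], [0.0, -0.0, -1.0]]
ft_force: [-1.1, -4.1, 0.4]
gripper_width: 0.0193
grasp_force: 22.0
```

Call:
step_arm([
  {"offset": [0.646,0,0.017],"yaw": 0},
  {"offset": [0.645,0,0.051],"yaw": 0},
  {"offset": [0.641,0,0.084],"yaw": 0},
])

```text
clock: 16.2
position: [0.518, -0.0568, 0.287]
eef_rot: [[-0.087, 0.996, -0.0], [0.996, 0.087, 0.0], [0.0, -0.0, -1.0]]
ft_force: [-0.7, -3.6, 1.5]
gripper_width: 0.0196
grasp_force: 22.4
```

Call:
step_arm([
  {"offset": [0.636,0,0.118],"yaw": 0},
  {"offset": [0.628,0,0.151],"yaw": 0},
  {"offset": [0.62,0,0.183],"yaw": 0},
])

```text
clock: 16.5
position: [0.5164, -0.0379, 0.2824]
eef_rot: [[-0.088, 0.996, -0.0], [0.996, 0.088, 0.0], [0.0, -0.0, -1.0]]
ft_force: [-0.5, -2.5, 2.6]
gripper_width: 0.0196
grasp_force: 22.9
```

Call:
step_arm([
  {"offset": [0.61,0,0.216],"yaw": 0},
  {"offset": [0.597,0,0.248],"yaw": 0},
  {"offset": [0.584,0,0.278],"yaw": 0},
])

```text
clock: 16.8
position: [0.5148, -0.02, 0.2749]
eef_rot: [[-0.088, 0.996, 0.0], [0.996, 0.088, 0.001], [0.001, 0.0, -1.0]]
ft_force: [-1.2, -2.0, 3.9]
gripper_width: 0.0195
grasp_force: 23.5
```

Call:
step_arm([
  {"offset": [0.568,0,0.309],"yaw": 0},
  {"offset": [0.551,0,0.337],"yaw": 0},
  {"offset": [0.533,0,0.367],"yaw": 0},
])

```text
clock: 17.1
position: [0.5134, -0.0036, 0.2647]
eef_rot: [[-0.088, 0.996, 0.0], [0.996, 0.088, 0.001], [0.001, 0.0, -1.0]]
ft_force: [-0.5, -2.1, 4.6]
gripper_width: 0.0197
grasp_force: 24.5
```

Call:
step_arm([
  {"offset": [0.513,0,0.393],"yaw": 0},
  {"offset": [0.492,0,0.42],"yaw": 0},
  {"offset": [0.469,0,0.445],"yaw": 0},
])

```text
clock: 17.4
position: [0.5122, 0.0111, 0.252]
eef_rot: [[-0.088, 0.996, 0.0], [0.996, 0.088, 0.001], [0.001, 0.0, -1.0]]
ft_force: [0.1, -0.2, 4.2]
gripper_width: 0.0195
grasp_force: 25.8
```

```bash
python3 -c "
from h import *
sample(8)"
```

```text
clk 17.75 th 45.6 R 0.1256 x -0.0005 grip 24.55943673849106
tang [-3.1  1.2  3.2  3.8  3.7  4.9  6.1  5.7] mean 3.19 rad [ 2.8  0.6 -0.3 -1.2 -1.5 -2.3 -1.7 -1.3] mean -0.60
mom [ 0.27 -0.38 -0.11] Fx 1.83
```

```bash
cat >fit.py <<'E'
from h import *
D=np.loadtxt("d.txt") # y z x fx fy fz s
P=D[:,:3];F=D[:,3:6];s=D[:,6]
y=(P-HUB)@Y;z=P[:,2]-.164;th=np.arctan2(y,z);R=np.hypot(y,z);fy=F@Y
t=fy*np.cos(th)-F[:,2]*np.sin(th)
for a in zip(np.degrees(th).round(1),R.round(4),t.round(2),s): print(*a)
# t = A cos th + B sin th - s*C (+ s*D*th ignored)
for m in (np.ones(len(t),bool),np.abs(th)<np.radians(38)):
    M=np.c_[np.cos(th),np.sin(th),-s][m];q,res,*_=np.linalg.lstsq(M,t[m],rcond=None)
    sd=np.sqrt(res[0]/(m.sum()-3));C=np.linalg.inv(M.T@M)*sd**2
    # gravity pull on tool along +theta: G sin(phi), phi=weight angle from top toward +y = psi+th
    psi=np.degrees(np.arctan2(q[0],q[1]));print(q,"G",np.hypot(*q[:2]),"weight angle when th=0:",psi,"sd",sd,np.sqrt(np.diag(C)))
E
cat >d.txt <<'E'
0.5134 -0.0041 0.2648 4.7 2.7 -8.0 -1
0.5148 -0.0203 0.2751 4.2 4.3 -9.2 -1
0.5163 -0.0376 0.2826 3.9 4.0 -6.3 -1
0.5179 -0.0559 0.2872 3.3 5.5 -4.6 -1
0.5195 -0.075 0.289 2.3 6.1 -2.2 -1
0.5212 -0.0944 0.2877 1.1 6.2 0.1 -1
0.5228 -0.1135 0.2834 1.4 5.3 1.7 -1
0.5244 -0.1325 0.2757 0.2 4.2 3.7 -1
0.5259 -0.15 0.2649 -1.1 2.1 5.0 -1
0.5272 -0.1649 0.2521 -0.7 2.3 5.5 -1
0.5259 -0.1493 0.2653 0.7 -3.7 -3.2 1
0.5244 -0.1323 0.2755 0.2 -3.6 -3.4 1
0.5229 -0.1144 0.2827 1.6 -4.9 -2.5 1
0.5213 -0.0955 0.2872 -0.1 -4.4 -2.0 1
0.5197 -0.0761 0.2886 -1.1 -4.1 0.4 1
0.518 -0.0568 0.287 -0.7 -3.6 1.5 1
0.5164 -0.0379 0.2824 -0.5 -2.5 2.6 1
0.5148 -0.02 0.2749 -1.2 -2.0 3.9 1
0.5134 -0.0036 0.2647 -0.5 -2.1 4.6 1
0.5122 0.0111 0.252 0.1 -0.2 4.2 1
E
python3 fit.py
```

```text
36.4 0.1252 6.58 -1.0
27.6 0.1253 7.73 -1.0
18.9 0.1254 5.49 -1.0
10.2 0.1252 5.93 -1.0
1.4 0.125 5.93 -1.0
-7.6 0.1248 6.04 -1.0
-16.6 0.1246 5.43 -1.0
-26.1 0.1243 5.37 -1.0
-35.6 0.1241 4.69 -1.0
-44.7 0.1239 5.54 -1.0
-35.2 0.124 -4.91 1.0
-26.0 0.1241 -4.73 1.0
-17.1 0.1242 -5.53 1.0
-8.1 0.1244 -4.61 1.0
0.9 0.1246 -3.99 1.0
9.8 0.1248 -3.73 1.0
18.8 0.1251 -3.15 1.0
27.7 0.1253 -3.49 1.0
36.6 0.1254 -4.39 1.0
45.5 0.1255 -3.14 1.0
[0.91476233 1.37300932 5.11479285] G 1.6498317258071027 weight angle when th=0: 33.673388475936584 sd 0.5646479477915108 [0.13979363 0.29875078 0.12796237]
[0.8627414  1.47801463 5.09317541] G 1.7113883127491385 weight angle when th=0: 30.272810841948537 sd 0.5579189425692648 [0.1425724  0.34169283 0.1315035 ]
```

Call:
step_arm([
  {"offset": [0,0,0],"yaw": 0},
  {"offset": [0,0,0],"yaw": 0},
  {"offset": [0,0,0],"yaw": 0},
  {"offset": [0,0,0],"yaw": 0},
  {"offset": [-1.474,0,-1.258],"yaw": 0},
  {"offset": [-1.652,0,-1.013],"yaw": 0},
  {"offset": [-1.791,0,-0.742],"yaw": 0},
  {"offset": [-1.884,0,-0.452],"yaw": 0},
  {"offset": [-1.932,0,-0.152],"yaw": 0},
  {"offset": [-1.932,0,0.152],"yaw": 0},
  {"offset": [-1.884,0,0.452],"yaw": 0},
  {"offset": [-1.791,0,0.742],"yaw": 0},
  {"offset": [-1.652,0,1.013],"yaw": 0},
  {"offset": [-1.474,0,1.258],"yaw": 0},
  {"offset": [0,0,0],"yaw": 0},
  {"offset": [0,0,0],"yaw": 0},
], claw=0.5)

```text
clock: 19.4
position: [0.5272, -0.1642, 0.2526]
eef_rot: [[-0.086, 0.996, -0.0], [0.996, 0.086, 0.0], [0.0, -0.0, -1.0]]
ft_force: [0.0, 0.2, -0.2]
gripper_width: 0.0427
grasp_force: 0.0
```

Call:
step_arm([
  {"offset": [0,0,0],"yaw": 0},
  {"offset": [0,0,0],"yaw": 0},
  {"offset": [0,0,0],"yaw": 0},
  {"offset": [0,0,0],"yaw": 0},
  {"offset": [0,0,0],"yaw": 0},
  {"offset": [0,0,0],"yaw": 0},
], claw=0, grip_force=20)

```text
clock: 20.0
position: [0.5271, -0.1632, 0.253]
eef_rot: [[-0.088, 0.996, -0.0], [0.996, 0.088, 0.001], [0.001, -0.0, -1.0]]
ft_force: [-4.1, 1.1, 5.9]
gripper_width: 0.0198
grasp_force: 22.9
```

Call:
step_arm([
  {"offset": [0.469,0,-0.445],"yaw": 0},
  {"offset": [0.492,0,-0.42],"yaw": 0},
  {"offset": [0.513,0,-0.393],"yaw": 0},
])

```text
clock: 20.3
position: [0.5259, -0.1489, 0.265]
eef_rot: [[-0.087, 0.996, -0.001], [0.996, 0.087, -0.001], [-0.001, -0.001, -1.0]]
ft_force: [-0.9, -1.5, -2.5]
gripper_width: 0.0193
grasp_force: 20.6
```

Call:
step_arm([
  {"offset": [0.533,0,-0.367],"yaw": 0},
  {"offset": [0.551,0,-0.337],"yaw": 0},
  {"offset": [0.568,0,-0.309],"yaw": 0},
])

```text
clock: 20.6
position: [0.5244, -0.1321, 0.2753]
eef_rot: [[-0.087, 0.996, -0.0], [0.996, 0.087, -0.0], [-0.0, -0.0, -1.0]]
ft_force: [-1.9, -1.0, -4.4]
gripper_width: 0.0197
grasp_force: 19.7
```

Call:
step_arm([
  {"offset": [0.584,0,-0.278],"yaw": 0},
  {"offset": [0.597,0,-0.248],"yaw": 0},
  {"offset": [0.61,0,-0.216],"yaw": 0},
])

```text
clock: 20.9
position: [0.5229, -0.1144, 0.2827]
eef_rot: [[-0.087, 0.996, -0.0], [0.996, 0.087, -0.0], [-0.0, -0.0, -1.0]]
ft_force: [-1.6, -2.2, -2.6]
gripper_width: 0.0196
grasp_force: 19.6
```

Call:
step_arm([
  {"offset": [0.62,0,-0.183],"yaw": 0},
  {"offset": [0.628,0,-0.151],"yaw": 0},
  {"offset": [0.636,0,-0.118],"yaw": 0},
])

```text
clock: 21.2
position: [0.5213, -0.0957, 0.2872]
eef_rot: [[-0.087, 0.996, -0.0], [0.996, 0.087, -0.0], [-0.0, -0.0, -1.0]]
ft_force: [-2.0, -3.4, -1.5]
gripper_width: 0.0194
grasp_force: 19.6
```

Call:
step_arm([
  {"offset": [0.641,0,-0.084],"yaw": 0},
  {"offset": [0.645,0,-0.051],"yaw": 0},
  {"offset": [0.646,0,-0.017],"yaw": 0},
])

```text
clock: 21.5
position: [0.5197, -0.0764, 0.2887]
eef_rot: [[-0.087, 0.996, 0.0], [0.996, 0.087, -0.0], [-0.0, 0.0, -1.0]]
ft_force: [-3.3, -3.3, 0.1]
gripper_width: 0.0197
grasp_force: 19.8
```

Call:
step_arm([
  {"offset": [0.646,0,0.017],"yaw": 0},
  {"offset": [0.645,0,0.051],"yaw": 0},
  {"offset": [0.641,0,0.084],"yaw": 0},
])

```text
clock: 21.8
position: [0.518, -0.0569, 0.2871]
eef_rot: [[-0.087, 0.996, 0.0], [0.996, 0.087, 0.0], [0.0, 0.0, -1.0]]
ft_force: [-3.2, -4.4, 1.6]
gripper_width: 0.0195
grasp_force: 20.2
```

Call:
step_arm([
  {"offset": [0.636,0,0.118],"yaw": 0},
  {"offset": [0.628,0,0.151],"yaw": 0},
  {"offset": [0.62,0,0.183],"yaw": 0},
])

```text
clock: 22.1
position: [0.5164, -0.0381, 0.2824]
eef_rot: [[-0.088, 0.996, 0.0], [0.996, 0.088, 0.0], [0.0, 0.0, -1.0]]
ft_force: [-2.7, -2.4, 2.1]
gripper_width: 0.0195
grasp_force: 20.6
```

Call:
step_arm([
  {"offset": [0.61,0,0.216],"yaw": 0},
  {"offset": [0.597,0,0.248],"yaw": 0},
  {"offset": [0.584,0,0.278],"yaw": 0},
])

```text
clock: 22.4
position: [0.5149, -0.0202, 0.2749]
eef_rot: [[-0.088, 0.996, 0.0], [0.996, 0.088, 0.0], [0.0, 0.0, -1.0]]
ft_force: [-3.2, -1.9, 3.6]
gripper_width: 0.0195
grasp_force: 21.2
```

Call:
step_arm([
  {"offset": [0.568,0,0.309],"yaw": 0},
  {"offset": [0.551,0,0.337],"yaw": 0},
  {"offset": [0.533,0,0.367],"yaw": 0},
])

```text
clock: 22.7
position: [0.5135, -0.0038, 0.2647]
eef_rot: [[-0.088, 0.996, 0.0], [0.996, 0.088, 0.0], [0.0, 0.0, -1.0]]
ft_force: [-2.2, -2.3, 4.5]
gripper_width: 0.0197
grasp_force: 22.0
```

Call:
step_arm([
  {"offset": [0.513,0,0.393],"yaw": 0},
  {"offset": [0.492,0,0.42],"yaw": 0},
  {"offset": [0.469,0,0.445],"yaw": 0},
])

```text
clock: 23.0
position: [0.5122, 0.011, 0.2521]
eef_rot: [[-0.088, 0.996, 0.0], [0.996, 0.088, 0.001], [0.0, 0.0, -1.0]]
ft_force: [-3.2, -1.5, 5.4]
gripper_width: 0.0197
grasp_force: 23.2
```

Call:
step_arm([
  {"offset": [0,0,0],"yaw": 0},
  {"offset": [0,0,0],"yaw": 0},
  {"offset": [0,0,0],"yaw": 0},
  {"offset": [0,0,0],"yaw": 0},
  {"offset": [-1.474,0,-1.258],"yaw": 0},
  {"offset": [-1.652,0,-1.013],"yaw": 0},
  {"offset": [-1.791,0,-0.742],"yaw": 0},
  {"offset": [-1.884,0,-0.452],"yaw": 0},
  {"offset": [-1.932,0,-0.152],"yaw": 0},
  {"offset": [-1.932,0,0.152],"yaw": 0},
  {"offset": [-1.884,0,0.452],"yaw": 0},
  {"offset": [-1.791,0,0.742],"yaw": 0},
  {"offset": [-1.652,0,1.013],"yaw": 0},
  {"offset": [-1.474,0,1.258],"yaw": 0},
  {"offset": [0,0,0],"yaw": 0},
  {"offset": [0,0,0],"yaw": 0},
], claw=0.5)

```text
clock: 24.6
position: [0.5273, -0.1641, 0.2526]
eef_rot: [[-0.086, 0.996, 0.0], [0.996, 0.086, 0.0], [0.0, 0.0, -1.0]]
ft_force: [0.6, 0.4, -1.0]
gripper_width: 0.0426
grasp_force: 0.0
```

Call:
step_arm([
  {"offset": [0,0,0],"yaw": 0},
  {"offset": [0,0,0],"yaw": 0},
  {"offset": [0,0,0],"yaw": 0},
  {"offset": [0,0,0],"yaw": 0},
  {"offset": [0,0,0],"yaw": 0},
  {"offset": [0,0,0],"yaw": 0},
], claw=0, grip_force=20)

```text
clock: 25.2
position: [0.5271, -0.1632, 0.2529]
eef_rot: [[-0.088, 0.996, -0.0], [0.996, 0.088, 0.001], [0.001, -0.0, -1.0]]
ft_force: [-3.3, 1.2, 6.1]
gripper_width: 0.0199
grasp_force: 22.9
```

Call:
step_arm([
  {"offset": [0.469,0,-0.445],"yaw": 0},
  {"offset": [0.492,0,-0.42],"yaw": 0},
  {"offset": [0.513,0,-0.393],"yaw": 0},
])

```text
clock: 25.5
position: [0.5258, -0.1491, 0.2649]
eef_rot: [[-0.087, 0.996, -0.001], [0.996, 0.087, -0.001], [-0.001, -0.001, -1.0]]
ft_force: [-0.3, -2.1, -4.3]
gripper_width: 0.0197
grasp_force: 20.5
```

Call:
step_arm([
  {"offset": [0.533,0,-0.367],"yaw": 0},
  {"offset": [0.551,0,-0.337],"yaw": 0},
  {"offset": [0.568,0,-0.309],"yaw": 0},
])

```text
clock: 25.8
position: [0.5244, -0.1323, 0.2753]
eef_rot: [[-0.087, 0.996, -0.0], [0.996, 0.087, -0.0], [-0.0, -0.0, -1.0]]
ft_force: [-0.7, -2.7, -5.0]
gripper_width: 0.0194
grasp_force: 19.8
```

Call:
step_arm([
  {"offset": [0.584,0,-0.278],"yaw": 0},
  {"offset": [0.597,0,-0.248],"yaw": 0},
  {"offset": [0.61,0,-0.216],"yaw": 0},
])

```text
clock: 26.1
position: [0.5229, -0.1147, 0.2827]
eef_rot: [[-0.087, 0.996, -0.0], [0.996, 0.087, -0.0], [-0.0, -0.0, -1.0]]
ft_force: [-1.7, -3.6, -5.6]
gripper_width: 0.0195
grasp_force: 19.7
```

Call:
step_arm([
  {"offset": [0.62,0,-0.183],"yaw": 0},
  {"offset": [0.628,0,-0.151],"yaw": 0},
  {"offset": [0.636,0,-0.118],"yaw": 0},
])

```text
clock: 26.4
position: [0.5214, -0.0961, 0.2873]
eef_rot: [[-0.087, 0.996, 0.0], [0.996, 0.087, -0.001], [-0.001, 0.0, -1.0]]
ft_force: [-1.6, -5.0, -2.8]
gripper_width: 0.0199
grasp_force: 19.6
```

Call:
step_arm([
  {"offset": [0.641,0,-0.084],"yaw": 0},
  {"offset": [0.645,0,-0.051],"yaw": 0},
  {"offset": [0.646,0,-0.017],"yaw": 0},
])

```text
clock: 26.7
position: [0.5197, -0.0772, 0.289]
eef_rot: [[-0.087, 0.996, 0.001], [0.996, 0.087, -0.001], [-0.001, 0.0, -1.0]]
ft_force: [-1.3, -6.7, -1.7]
gripper_width: 0.0196
grasp_force: 19.7
```

Call:
step_arm([
  {"offset": [0.646,0,0.017],"yaw": 0},
  {"offset": [0.645,0,0.051],"yaw": 0},
  {"offset": [0.641,0,0.084],"yaw": 0},
])

```text
clock: 27.0
position: [0.5181, -0.0582, 0.2878]
eef_rot: [[-0.087, 0.996, 0.001], [0.996, 0.087, -0.001], [-0.001, 0.001, -1.0]]
ft_force: [-2.0, -5.9, 0.7]
gripper_width: 0.0191
grasp_force: 20.0
```

Call:
step_arm([
  {"offset": [0.636,0,0.118],"yaw": 0},
  {"offset": [0.628,0,0.151],"yaw": 0},
  {"offset": [0.62,0,0.183],"yaw": 0},
])

```text
clock: 27.3
position: [0.5165, -0.0393, 0.2835]
eef_rot: [[-0.087, 0.996, 0.001], [0.996, 0.087, -0.001], [-0.001, 0.001, -1.0]]
ft_force: [-1.9, -6.3, 3.6]
gripper_width: 0.0195
grasp_force: 20.6
```

Call:
step_arm([
  {"offset": [0.61,0,0.216],"yaw": 0},
  {"offset": [0.597,0,0.248],"yaw": 0},
  {"offset": [0.584,0,0.278],"yaw": 0},
])

```text
clock: 27.6
position: [0.515, -0.0212, 0.2762]
eef_rot: [[-0.087, 0.996, 0.001], [0.996, 0.087, -0.0], [-0.0, 0.001, -1.0]]
ft_force: [-2.7, -4.3, 4.5]
gripper_width: 0.0196
grasp_force: 21.2
```

Call:
step_arm([
  {"offset": [0.568,0,0.309],"yaw": 0},
  {"offset": [0.551,0,0.337],"yaw": 0},
  {"offset": [0.533,0,0.367],"yaw": 0},
])

```text
clock: 27.9
position: [0.5136, -0.0043, 0.2662]
eef_rot: [[-0.087, 0.996, 0.001], [0.996, 0.087, 0.0], [0.0, 0.001, -1.0]]
ft_force: [-3.2, -4.6, 6.0]
gripper_width: 0.0193
grasp_force: 22.0
```

Call:
step_arm([
  {"offset": [0.513,0,0.393],"yaw": 0},
  {"offset": [0.492,0,0.42],"yaw": 0},
  {"offset": [0.469,0,0.445],"yaw": 0},
])

```text
clock: 28.2
position: [0.5122, 0.0108, 0.2535]
eef_rot: [[-0.087, 0.996, 0.001], [0.996, 0.087, 0.001], [0.001, 0.001, -1.0]]
ft_force: [-3.1, -3.9, 6.4]
gripper_width: 0.0198
grasp_force: 23.0
```

Call:
step_arm([
  {"offset": [-0.469,0,-0.445],"yaw": 0},
  {"offset": [-0.492,0,-0.42],"yaw": 0},
  {"offset": [-0.513,0,-0.393],"yaw": 0},
])

```text
clock: 28.5
position: [0.5134, -0.0031, 0.2654]
eef_rot: [[-0.088, 0.996, -0.0], [0.996, 0.088, 0.003], [0.003, -0.0, -1.0]]
ft_force: [-0.3, 1.7, -2.3]
gripper_width: 0.0198
grasp_force: 20.9
```

Call:
step_arm([
  {"offset": [-0.533,0,-0.367],"yaw": 0},
  {"offset": [-0.551,0,-0.337],"yaw": 0},
  {"offset": [-0.568,0,-0.309],"yaw": 0},
])

```text
clock: 28.8
position: [0.5149, -0.0206, 0.2756]
eef_rot: [[-0.088, 0.996, 0.0], [0.996, 0.088, 0.001], [0.001, 0.0, -1.0]]
ft_force: [-0.7, 3.0, -0.2]
gripper_width: 0.0199
grasp_force: 20.8
```

Call:
step_arm([
  {"offset": [-0.584,0,-0.278],"yaw": 0},
  {"offset": [-0.597,0,-0.248],"yaw": 0},
  {"offset": [-0.61,0,-0.216],"yaw": 0},
])

```text
clock: 29.1
position: [0.5165, -0.0392, 0.2827]
eef_rot: [[-0.087, 0.996, 0.0], [0.996, 0.087, 0.0], [0.0, 0.0, -1.0]]
ft_force: [-2.0, 3.9, -1.2]
gripper_width: 0.0194
grasp_force: 20.6
```

Call:
step_arm([
  {"offset": [-0.62,0,-0.183],"yaw": 0},
  {"offset": [-0.628,0,-0.151],"yaw": 0},
  {"offset": [-0.636,0,-0.118],"yaw": 0},
])

```text
clock: 29.4
position: [0.5181, -0.058, 0.2869]
eef_rot: [[-0.087, 0.996, -0.0], [0.996, 0.087, -0.0], [-0.0, -0.0, -1.0]]
ft_force: [-1.5, 3.7, -2.7]
gripper_width: 0.0197
grasp_force: 20.3
```

Call:
step_arm([
  {"offset": [-0.641,0,-0.084],"yaw": 0},
  {"offset": [-0.645,0,-0.051],"yaw": 0},
  {"offset": [-0.646,0,-0.017],"yaw": 0},
])

```text
clock: 29.7
position: [0.5197, -0.0771, 0.2884]
eef_rot: [[-0.088, 0.996, -0.0], [0.996, 0.088, 0.0], [0.0, -0.0, -1.0]]
ft_force: [0.6, 4.5, -3.3]
gripper_width: 0.0197
grasp_force: 20.2
```

Call:
step_arm([
  {"offset": [-0.646,0,0.017],"yaw": 0},
  {"offset": [-0.645,0,0.051],"yaw": 0},
  {"offset": [-0.641,0,0.084],"yaw": 0},
])

```text
clock: 30.0
position: [0.5214, -0.0964, 0.2869]
eef_rot: [[-0.087, 0.996, -0.0], [0.996, 0.087, 0.0], [0.0, -0.0, -1.0]]
ft_force: [0.1, 5.0, -1.1]
gripper_width: 0.0195
grasp_force: 20.3
```

Call:
step_arm([
  {"offset": [-0.636,0,0.118],"yaw": 0},
  {"offset": [-0.628,0,0.151],"yaw": 0},
  {"offset": [-0.62,0,0.183],"yaw": 0},
])

```text
clock: 30.3
position: [0.523, -0.1153, 0.2824]
eef_rot: [[-0.087, 0.996, -0.0], [0.996, 0.087, 0.0], [0.0, -0.0, -1.0]]
ft_force: [-1.3, 4.8, 0.8]
gripper_width: 0.0196
grasp_force: 20.7
```

Call:
step_arm([
  {"offset": [-0.61,0,0.216],"yaw": 0},
  {"offset": [-0.597,0,0.248],"yaw": 0},
  {"offset": [-0.584,0,0.278],"yaw": 0},
])

```text
clock: 30.6
position: [0.5245, -0.1333, 0.275]
eef_rot: [[-0.087, 0.996, -0.0], [0.996, 0.087, -0.0], [-0.0, -0.0, -1.0]]
ft_force: [-3.1, 4.4, 2.6]
gripper_width: 0.0194
grasp_force: 21.2
```

Call:
step_arm([
  {"offset": [-0.568,0,0.309],"yaw": 0},
  {"offset": [-0.551,0,0.337],"yaw": 0},
  {"offset": [-0.533,0,0.367],"yaw": 0},
])

```text
clock: 30.9
position: [0.5259, -0.1499, 0.2648]
eef_rot: [[-0.087, 0.996, -0.0], [0.996, 0.087, -0.0], [-0.0, -0.0, -1.0]]
ft_force: [-3.4, 3.8, 4.7]
gripper_width: 0.0196
grasp_force: 22.0
```

```bash
awk '{print $0,0}' d.txt > all.txt; cat >>all.txt <<'E'
0.5259 -0.1489 0.265 -0.9 -1.5 -2.5 1 1
0.5244 -0.1321 0.2753 -1.9 -1.0 -4.4 1 1
0.5229 -0.1144 0.2827 -1.6 -2.2 -2.6 1 1
0.5213 -0.0957 0.2872 -2.0 -3.4 -1.5 1 1
0.5197 -0.0764 0.2887 -3.3 -3.3 0.1 1 1
0.518 -0.0569 0.2871 -3.2 -4.4 1.6 1 1
0.5164 -0.0381 0.2824 -2.7 -2.4 2.1 1 1
0.5149 -0.0202 0.2749 -3.2 -1.9 3.6 1 1
0.5135 -0.0038 0.2647 -2.2 -2.3 4.5 1 1
0.5122 0.011 0.2521 -3.2 -1.5 5.4 1 1
0.5258 -0.1491 0.2649 -0.3 -2.1 -4.3 1 2
0.5244 -0.1323 0.2753 -0.7 -2.7 -5.0 1 2
0.5229 -0.1147 0.2827 -1.7 -3.6 -5.6 1 2
0.5214 -0.0961 0.2873 -1.6 -5.0 -2.8 1 2
0.5197 -0.0772 0.289 -1.3 -6.7 -1.7 1 2
0.5181 -0.0582 0.2878 -2.0 -5.9 0.7 1 2
0.5165 -0.0393 0.2835 -1.9 -6.3 3.6 1 2
0.515 -0.0212 0.2762 -2.7 -4.3 4.5 1 2
0.5136 -0.0043 0.2662 -3.2 -4.6 6.0 1 2
0.5122 0.0108 0.2535 -3.1 -3.9 6.4 1 2
0.5134 -0.0031 0.2654 -0.3 1.7 -2.3 -1 2
0.5149 -0.0206 0.2756 -0.7 3.0 -0.2 -1 2
0.5165 -0.0392 0.2827 -2.0 3.9 -1.2 -1 2
0.5181 -0.058 0.2869 -1.5 3.7 -2.7 -1 2
0.5197 -0.0771 0.2884 0.6 4.5 -3.3 -1 2
0.5214 -0.0964 0.2869 0.1 5.0 -1.1 -1 2
0.523 -0.1153 0.2824 -1.3 4.8 0.8 -1 2
0.5245 -0.1333 0.275 -3.1 4.4 2.6 -1 2
0.5259 -0.1499 0.2648 -3.4 3.8 4.7 -1 2
E
cat >fit2.py <<'E'
from h import *
D=np.loadtxt("all.txt");P=D[:,:3];F=D[:,3:6];s=D[:,6];g=D[:,7]
y=(P-HUB)@Y;z=P[:,2]-.164;th=np.arctan2(y,z)
t=(F@Y)*np.cos(th)-F[:,2]*np.sin(th);ph=th+np.radians(89.5)*g
def fit(m,M,name):
    q,res,*_=np.linalg.lstsq(M[m],t[m],rcond=None);n=m.sum();sd=np.sqrt(((t[m]-M[m]@q)**2).sum()/(n-M.shape[1]))
    print(name,q.round(2),"G %.2f psi0 %.1f sd %.2f"%(np.hypot(*q[:2]),np.degrees(np.arctan2(q[0],q[1])),sd))
one=np.ones(len(t),bool)
M=np.c_[np.cos(ph),np.sin(ph),-s]
fit(one,M,"all");fit(g==0,M,"g0");fit(g==2,M,"g2");fit(g>0,M,"g12")
fit(one,np.c_[M,np.ones(len(t))],"bias");fit(one,np.c_[M,s*np.abs(np.sin(th))],"curv");fit(one,np.c_[M,np.sin(th)],"vert")
fit(one,np.c_[M[:,:2],M[:,2:]*(g==0)[:,None],M[:,2:]*(g>0)[:,None]],"C by grip")
E
python3 fit2.py
```

```text
all [0.83 1.89 5.07] G 2.06 psi0 23.6 sd 0.54
g0 [0.91 1.37 5.11] G 1.65 psi0 33.7 sd 0.56
g2 [0.7  2.32 5.01] G 2.43 psi0 16.8 sd 0.44
g12 [0.75 2.06 5.06] G 2.19 psi0 20.1 sd 0.50
bias [0.83 1.84 5.08 0.1 ] G 2.02 psi0 24.2 sd 0.54
curv [ 0.83  1.89  5.06 -0.03] G 2.06 psi0 23.6 sd 0.55
vert [ 0.8   1.91  5.05 -0.45] G 2.07 psi0 22.7 sd 0.51
C by grip [0.83 1.86 5.15 5.  ] G 2.04 psi0 24.0 sd 0.54
```

Call:
step_arm([
  {"offset": [0.533,0,-0.367],"yaw": 0},
  {"offset": [0.551,0,-0.337],"yaw": 0},
  {"offset": [0.568,0,-0.309],"yaw": 0},
])

```text
clock: 31.2
position: [0.5245, -0.1338, 0.2752]
eef_rot: [[-0.087, 0.996, 0.0], [0.996, 0.087, -0.003], [-0.003, -0.0, -1.0]]
ft_force: [-0.3, -3.3, -4.6]
gripper_width: 0.0197
grasp_force: 20.3
```

Call:
step_arm([
  {"offset": [0.584,0,-0.278],"yaw": 0},
  {"offset": [0.597,0,-0.248],"yaw": 0},
  {"offset": [0.61,0,-0.216],"yaw": 0},
])

```text
clock: 31.5
position: [0.523, -0.115, 0.283]
eef_rot: [[-0.087, 0.996, 0.001], [0.996, 0.087, -0.001], [-0.001, 0.0, -1.0]]
ft_force: [-0.9, -5.2, -2.1]
gripper_width: 0.0195
grasp_force: 20.2
```

Call:
step_arm([
  {"offset": [0.62,0,-0.183],"yaw": 0},
  {"offset": [0.628,0,-0.151],"yaw": 0},
  {"offset": [0.636,0,-0.118],"yaw": 0},
])

```text
clock: 31.8
position: [0.5214, -0.0963, 0.2876]
eef_rot: [[-0.087, 0.996, 0.001], [0.996, 0.087, -0.001], [-0.001, 0.001, -1.0]]
ft_force: [-2.0, -6.0, -1.2]
gripper_width: 0.02
grasp_force: 20.1
```

Call:
step_arm([
  {"offset": [0.641,0,-0.084],"yaw": 0},
  {"offset": [0.645,0,-0.051],"yaw": 0},
  {"offset": [0.646,0,-0.017],"yaw": 0},
])

```text
clock: 32.1
position: [0.5198, -0.0773, 0.2892]
eef_rot: [[-0.087, 0.996, 0.001], [0.996, 0.087, -0.001], [-0.002, 0.001, -1.0]]
ft_force: [-1.6, -6.2, -1.1]
gripper_width: 0.0193
grasp_force: 20.1
```

Call:
step_arm([
  {"offset": [0.646,0,0.017],"yaw": 0},
  {"offset": [0.645,0,0.051],"yaw": 0},
  {"offset": [0.641,0,0.084],"yaw": 0},
])

```text
clock: 32.4
position: [0.5181, -0.0582, 0.2879]
eef_rot: [[-0.087, 0.996, 0.001], [0.996, 0.087, -0.002], [-0.002, 0.001, -1.0]]
ft_force: [-1.9, -6.6, 1.2]
gripper_width: 0.0197
grasp_force: 20.5
```

Call:
step_arm([
  {"offset": [0.636,0,0.118],"yaw": 0},
  {"offset": [0.628,0,0.151],"yaw": 0},
  {"offset": [0.62,0,0.183],"yaw": 0},
])

```text
clock: 32.7
position: [0.5165, -0.0394, 0.2836]
eef_rot: [[-0.087, 0.996, 0.001], [0.996, 0.087, -0.001], [-0.001, 0.001, -1.0]]
ft_force: [-2.0, -4.4, 3.8]
gripper_width: 0.0195
grasp_force: 21.0
```

Call:
step_arm([
  {"offset": [0.61,0,0.216],"yaw": 0},
  {"offset": [0.597,0,0.248],"yaw": 0},
  {"offset": [0.584,0,0.278],"yaw": 0},
])

```text
clock: 33.0
position: [0.515, -0.0212, 0.2763]
eef_rot: [[-0.087, 0.996, 0.001], [0.996, 0.087, -0.001], [-0.001, 0.001, -1.0]]
ft_force: [-4.1, -5.4, 5.1]
gripper_width: 0.02
grasp_force: 21.7
```

Call:
step_arm([
  {"offset": [0.568,0,0.309],"yaw": 0},
  {"offset": [0.551,0,0.337],"yaw": 0},
  {"offset": [0.533,0,0.367],"yaw": 0},
])

```text
clock: 33.3
position: [0.5135, -0.0043, 0.2662]
eef_rot: [[-0.087, 0.996, 0.001], [0.996, 0.087, 0.0], [0.0, 0.001, -1.0]]
ft_force: [-3.3, -4.6, 6.4]
gripper_width: 0.0197
grasp_force: 22.5
```

Call:
step_arm([
  {"offset": [-0.533,0,-0.367],"yaw": 0},
  {"offset": [-0.551,0,-0.337],"yaw": 0},
  {"offset": [-0.568,0,-0.309],"yaw": 0},
])

```text
clock: 33.6
position: [0.5148, -0.0194, 0.2755]
eef_rot: [[-0.088, 0.996, -0.0], [0.996, 0.088, 0.003], [0.003, -0.0, -1.0]]
ft_force: [-0.7, 2.9, -1.4]
gripper_width: 0.0194
grasp_force: 20.9
```

Call:
step_arm([
  {"offset": [-0.584,0,-0.278],"yaw": 0},
  {"offset": [-0.597,0,-0.248],"yaw": 0},
  {"offset": [-0.61,0,-0.216],"yaw": 0},
])

```text
clock: 33.9
position: [0.5165, -0.0387, 0.2829]
eef_rot: [[-0.088, 0.996, 0.0], [0.996, 0.088, 0.001], [0.001, 0.0, -1.0]]
ft_force: [-1.4, 3.9, 0.2]
gripper_width: 0.0201
grasp_force: 21.0
```

Call:
step_arm([
  {"offset": [-0.62,0,-0.183],"yaw": 0},
  {"offset": [-0.628,0,-0.151],"yaw": 0},
  {"offset": [-0.636,0,-0.118],"yaw": 0},
])

```text
clock: 34.2
position: [0.5181, -0.058, 0.2871]
eef_rot: [[-0.087, 0.996, -0.0], [0.996, 0.087, 0.0], [0.0, -0.0, -1.0]]
ft_force: [-1.3, 3.2, -0.2]
gripper_width: 0.0196
grasp_force: 20.9
```

Call:
step_arm([
  {"offset": [-0.641,0,-0.084],"yaw": 0},
  {"offset": [-0.645,0,-0.051],"yaw": 0},
  {"offset": [-0.646,0,-0.017],"yaw": 0},
])

```text
clock: 34.5
position: [0.5197, -0.0772, 0.2884]
eef_rot: [[-0.087, 0.996, -0.0], [0.996, 0.087, 0.0], [0.0, -0.0, -1.0]]
ft_force: [-0.1, 4.1, -0.7]
gripper_width: 0.0199
grasp_force: 20.8
```

Call:
step_arm([
  {"offset": [-0.646,0,0.017],"yaw": 0},
  {"offset": [-0.645,0,0.051],"yaw": 0},
  {"offset": [-0.641,0,0.084],"yaw": 0},
])

```text
clock: 34.8
position: [0.5213, -0.0964, 0.2868]
eef_rot: [[-0.087, 0.996, -0.0], [0.996, 0.087, 0.0], [0.0, -0.0, -1.0]]
ft_force: [-1.1, 4.7, -1.4]
gripper_width: 0.0193
grasp_force: 20.9
```

Call:
step_arm([
  {"offset": [-0.636,0,0.118],"yaw": 0},
  {"offset": [-0.628,0,0.151],"yaw": 0},
  {"offset": [-0.62,0,0.183],"yaw": 0},
])

```text
clock: 35.1
position: [0.523, -0.1153, 0.2823]
eef_rot: [[-0.087, 0.996, -0.0], [0.996, 0.087, 0.0], [0.0, -0.0, -1.0]]
ft_force: [-1.5, 5.5, 1.0]
gripper_width: 0.0194
grasp_force: 21.2
```

```bash
cat >>all.txt <<'E'
0.5245 -0.1338 0.2752 -0.3 -3.3 -4.6 1 2
0.523 -0.115 0.283 -0.9 -5.2 -2.1 1 2
0.5214 -0.0963 0.2876 -2.0 -6.0 -1.2 1 2
0.5198 -0.0773 0.2892 -1.6 -6.2 -1.1 1 2
0.5181 -0.0582 0.2879 -1.9 -6.6 1.2 1 2
0.5165 -0.0394 0.2836 -2.0 -4.4 3.8 1 2
0.515 -0.0212 0.2763 -4.1 -5.4 5.1 1 2
0.5135 -0.0043 0.2662 -3.3 -4.6 6.4 1 2
0.5148 -0.0194 0.2755 -0.7 2.9 -1.4 -1 2
0.5165 -0.0387 0.2829 -1.4 3.9 0.2 -1 2
0.5181 -0.058 0.2871 -1.3 3.2 -0.2 -1 2
0.5197 -0.0772 0.2884 -0.1 4.1 -0.7 -1 2
0.5213 -0.0964 0.2868 -1.1 4.7 -1.4 -1 2
0.523 -0.1153 0.2823 -1.5 5.5 1.0 -1 2
E
python3 fit2.py
```

```text
all [0.84 1.91 5.07] G 2.08 psi0 23.8 sd 0.53
g0 [0.91 1.37 5.11] G 1.65 psi0 33.7 sd 0.56
g2 [0.78 2.24 5.04] G 2.37 psi0 19.1 sd 0.47
g12 [0.8  2.06 5.07] G 2.21 psi0 21.3 sd 0.49
bias [0.86 1.88 5.08 0.07] G 2.07 psi0 24.6 sd 0.53
curv [ 0.84  1.91  5.05 -0.06] G 2.08 psi0 23.8 sd 0.53
vert [ 0.82  1.89  5.05 -0.4 ] G 2.06 psi0 23.3 sd 0.50
C by grip [0.84 1.89 5.15 5.03] G 2.07 psi0 24.0 sd 0.53
```

Call:
step_arm([
  {"offset": [-0.36,0,0.125],"yaw": 0},
  {"offset": [-0.35,0,0.13],"yaw": 0},
  {"offset": [0,0,0],"yaw": 0},
  {"offset": [0,0,0],"yaw": 0},
  {"offset": [0,0,0],"yaw": 0},
  {"offset": [0,0,0],"yaw": 0},
  {"offset": [0,0,0],"yaw": 0},
  {"offset": [0,0,0],"yaw": 0},
  {"offset": [0,0,0],"yaw": 0},
  {"offset": [0,0,0],"yaw": 0},
], grip_force=30)

```text
clock: 36.1
position: [0.5236, -0.1223, 0.2799]
eef_rot: [[-0.087, 0.996, -0.0], [0.996, 0.087, -0.001], [-0.001, -0.0, -1.0]]
ft_force: [-2.2, -0.5, -2.5]
gripper_width: 0.0194
grasp_force: 30.7
```

```bash
python3 -c "
from h import *
sample(8)
cv2.imwrite('pics/end.png',robot.snapshot('scene')[130:330,180:440,::-1].repeat(3,0).repeat(3,1)[:600,:780])"
```

```text
clk 36.45 th -20.9 R 0.1241 x -0.0008 grip 30.67141592502594
tang [-1.2 -1.2 -1.8 -0.4 -1.7 -1.1 -1.6 -1.7] mean -1.34 rad [-2.3 -2.6 -1.2 -2.5 -2.7 -1.8 -1.2 -0.7] mean -1.86
mom [-0.07  0.38 -0.06] Fx -1.9
```

View pics/end.png

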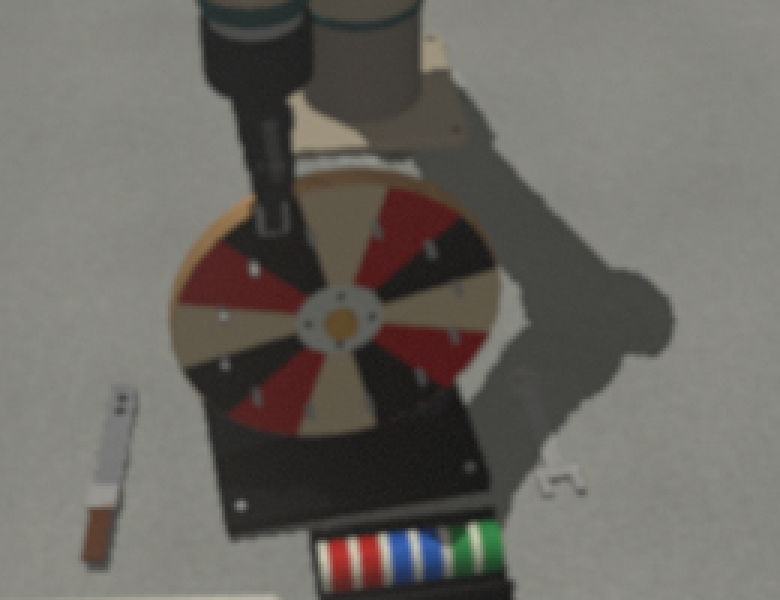

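The final view shows the gripper pinching the rim near (273,215). The black segment near (440,255) matches the turn I expected, and the pointer, spanner and tray shown in the crop have not moved. Handing in.

```bash
python3 -c "
from plant import robot
print(robot.job_done())"
```

```text
the job is handed in; nothing more can be done
None
```

I handed the job in with the wheel at rest and the rim still pinched at about 31 N; by feel the heavy side is straight down, to within an estimated 5° or so, and I saw no other exhibit or tool shifted.

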